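Slide the tube clamp off the aerial rod and put it away

TASK

Slide the brass tube clamp gently along the aerial rod and off its open end, without forcing it against the rod, which is not quite straight in its holder. Set the clamp down inside the open teak parts box (do not drop it in from above the box), then shut the box's lid fully. Leave the other things on the counter where they are.

Things in the scene. Friction and masses are not known exactly. Their poses are not given: they have to be found in the camera images.
- holder: Grey steel holder fixed to the counter; an aluminium rod sticks out of its upright plate. Origin: centre of the underside of its 120 x 90 x 12 mm foot; z up; +x: nominal direction of the rod towards its open end. Upright plate: x 0 to 20 mm, 60 mm wide, top at 140 mm; rubber grommet, 32 mm diameter, to x 28 mm. Near and below the rod stand only parts lower than 60 mm.
- rod_point (a point): Point on the rod's axis, at x 65, y 0, z 115 mm in the holder frame. Rod: 12 mm diameter, fixed at the holder; its open, chamfered tip is 100 mm further on. Nominally level along the holder's +x, it really droops by 0.04 to 0.1 rad and leans sideways by up to 0.1 rad either way, about this point; not measured, different each time (tip up to 10 mm off). This point keeps the holder's axes.
- clamp: Brass tube clamp hanging loosely on the rod, 60 to 72 mm along the holder's x: a block 16 (x) x 26 (y) x 26 mm (z) with a 15 mm bore along x, and two ears with a cross screw (18 mm wide) down to 27 mm below the bore's axis. Origin: centre of the bore; z up. Flat sides +-y to grip from above; 60 to 95 g. Held stiffly and slid off-line it jams; more than 9 N against the rod would bend it.
- box: Open-topped teak parts box, fixed to the counter. Origin: centre of its underside; z up. Outside 150 (x) x 190 (y) x 58 mm high, walls and floor 8 mm, empty inside. The lid is hinged along the +x rim and stands open there, leaning back beyond upright.
- lid_hinge (a point): Point on the hinge axis of the lid, midway along it, at the top of the box's +x rim (75, 0, 58.5 mm in the box frame). The hinge axis is the box's y axis. The frame turns with the lid.
- lid_edge (a point): Middle of the lid's free edge, 150 mm from the hinge axis, in the middle of the lid's 9 mm thickness. The lid is a plain flat wooden board, 150 x 190 x 9 mm, without a knob.
- lid (a joint): Angle of the lid in rad: 0 shut, 1.57 upright, 1.95 fully open (leaning back). A stiff hinge: it stays where it is left and takes about 2 to 4 N at the free edge to move; pushed on its outer face (towards the box, then down) it shuts.
- tuning_knob: Chrome tuning knob, 34 mm diameter, 22 mm high. Bystander: leave it. Origin under its centre.
- ir_eye: Blue plastic infrared eye housing, 50 x 25 x 16 mm. Bystander: leave it. Origin under its centre.
- spacer_a: White nylon spacer near the box, 18 mm diameter, 18 mm high. Bystander: leave it. Origin under its centre.
- spacer_b: White nylon spacer near the holder, 18 mm diameter, 18 mm high. Bystander: leave it. Origin under its centre.
- screwdriver: Screwdriver, 170 mm long. Bystander: leave it.
- wire_spool: Small grey spool, 54 mm diameter, 36 mm high. Bystander: leave it. Origin under its centre.
- screw_jar: Small glass jar with steel cap, 48 mm diameter, 55 mm high. Bystander: leave it. Origin under its centre.
Mind the look-alikes: they are no part of the job. Of the things like the clamp, leave any that is turquoise; of the rest the smaller one is meant.

How it is judged:
By the outcome, as a careful person would: the job done as asked, in the order asked, and still so for the second after the job is handed in, with the robot touching nothing.
It also fails if it takes over 70 s, if anything falls off the work surface, if the arm or the gripper's body presses on something with over 40 N, if the wrist force passes 120 N, or if a joint passes its speed limit or range.

ROBOT

A 6-joint arm with a two-finger parallel gripper is mounted at the origin on the work surface. World frame = base frame: x ahead of the robot, y to its left, z up, the work surface at z = 0. Lengths are in m, angles in rad, forces in N, time in s.
With the tool pointing down it reaches from about 0.3 to 0.825 m from the base axis. Payload 5.4 kg.
Tool frame: the origin (TCP) lies midway between the tips of the shut fingers; the grasp point (between the pads) lies 19 mm behind it (bot.grasp_offset is the distance from the TCP to the grasp point, in m); z points along the fingers, y is the direction in which the jaws open and shut (so a half turn about z gives the same grasp; the last joint's range is limited). The gripper opens to 92 mm and grips with 3 to 60 N. Pads are 20 mm wide; open, the fingers measure 128 mm over their backs; the gripper's body (75 mm by 189 mm) begins 69 mm behind the grasp point.
Start: joints at [0.988, 0.158, 1.597, -0, 1.386, -0.21], TCP at [0.209, 0.535, 0.215] pointing down, gripper open.
Joint ranges: [-2.91, 2.91], [-0.94, 2.29], [0.18, 2.7], [-1.29, 4.43], [0.17, 2.64], [-3, 3]. Speed limits (rad/s): [2.57, 2.57, 3.14, 3.14, 3.14, 3.14].

INTERFACE

Orientations are given as a unit quaternion [x, y, z, w].
In Python, from rig import bot, vision gives the robot as it stands. The module is installed in compiled form; this text tells all that it offers.
- The arm moves only by the shell command python3 -m jog 'ROWS' [FORCE]. ROWS is JSON, a list of rows, each a list of 3 entries, a list of its own where there are three numbers: the gripper command: -1 is fully open, 1 is shut, values between are in proportion, then the shift along the tool's x, y, z scaled (see below), then the turn about the tool's z scaled (see below). In form: [[fingers, [tx, ty, tz], yaw], ...]. A call has exactly 8 rows; each row is the pose to reach, as a shift and turn from the pose commanded when the call began, along the tool's axes at that moment, turning the shorter way round; what a row does not reach only later rows make up. The controller multiplies each number of a shift by 40 cm and each number of a turn by 180 degrees. A row lasts 1/10 s, in which the tool goes at most 50 mm and 8.59 degrees, less where a joint would pass 70% of its speed; a pose out of reach is approached as far as the arm can. A call with a number of a shift or a turn outside -1 to 1 is refused whole. A call with a gripper value outside its range is refused whole. The fingers move at their own pace and stop on an object; FORCE is the grip in N (left out, the last holds). Time passes only in rows, so rows that repeat a pose let the fingers close, or fill a call up. It gives the time, the measured TCP pose, the force and the opening at its end, in the units of the state.
- bot.get_obs(): the state, without advancing time (a new reading comes with each control period).
- vision.read_camera(name): name is "scene" or "top"; returns a dict with "img" (420x560x3 uint8, red, green, blue), "z_map" (420x560 float32, m along the optical axis (not along the pixel's ray), 0 where there is no reading), "intrinsics" (3x3 intrinsics, pixels), "world_from_camera" (4x4, takes a point from camera to world coordinates). Camera axes: x right, y up, looking along -z (the intrinsics and any distortion apply to the point x, -y, -z); pixel columns grow to the right and rows downward; lengths in m; the calibration is good to about 2 mm. A picture is of the moment at which its call begins.
- bot.sign_off(): hands the job in, once; it reports no verdict.
The state is a dict: "clock": time; "joint_positions": joint angles; "dq": joint speeds; "effort": joint torques, N m; "position": TCP position; "eef_rot": TCP orientation; "wrist_force": force on the tool from outside, world axes, zero at the start; "ft_torque": the same for the moment, N m; "finger_gap": finger opening in m.
Only numpy, scipy, OpenCV 4.12 (cv2) and the standard library are available. Lean on these libraries where they do the work, as an engineer would, in place of code of your own. Each camera call takes 0.05 s, during which the arm holds its last target.

## Working session

There is one attempt and no reset: what is moved stays moved. The work goes in short steps, Python scripts to look and compute and a shell command to move; the robot and the scene stay as the last step left them, time stands still between calls to the robot, and variables do not carry over. Pictures are saved under pics/ and viewed, and the job is handed in when it is done.

```bash
mkdir -p pics
python3 - <<'E'
from rig import bot, vision
import cv2, numpy as np, pickle
o=bot.get_obs(); print({k:np.round(v,3).tolist() for k,v in o.items()}, bot.grasp_offset)
for n in ("scene","top"):
    c=vision.read_camera(n); pickle.dump(c,open(f"{n}0.pkl","wb"))
    print(n,c["intrinsics"].tolist(),np.round(c["world_from_camera"],4).tolist(), c["z_map"].min(),c["z_map"].max())
    cv2.imwrite(f"pics/{n}0.png",cv2.resize(c["img"][:,:,::-1],(800,600),interpolation=cv2.INTER_CUBIC))
E
```

```text
{'clock': 0.0, 'joint_positions': [0.988, 0.159, 1.598, 0.0, 1.386, -0.21], 'dq': [0.0, 0.0, 0.0, 0.0, 0.001, 0.0], 'effort': [0.0, -38.558, -32.211, 0.07, 0.038, -0.0], 'position': [0.209, 0.535, 0.214], 'eef_rot': [0.185, 0.983, -0.001, -0.0], 'wrist_force': [0.362, -0.321, 0.243], 'ft_torque': [-0.0, -0.007, 0.025], 'finger_gap': 0.092} 0.0187
scene [[422.6063303607478, 0.0, 278.22371522850636], [0.0, 422.6063303607478, 217.99760941508305], [0.0, 0.0, 1.0]] [[0.8532, -0.3072, 0.4214, 0.8658], [0.5215, 0.5007, -0.6909, -0.4928], [0.0013, 0.8093, 0.5874, 0.497], [0.0, 0.0, 0.0, 1.0]] 0.0 3.168092
top [[533.0101997301936, 0.0, 284.405714721232], [0.0, 533.0101997301936, 210.99857316617255], [0.0, 0.0, 1.0]] [[-0.0175, 0.9871, -0.1592, 0.3701], [-0.9995, -0.0217, -0.0245, -0.0121], [-0.0277, 0.1587, 0.9869, 1.0883], [0.0, 0.0, 0.0, 1.0]] 0.0 2.0322757
```

View pics/scene0.png

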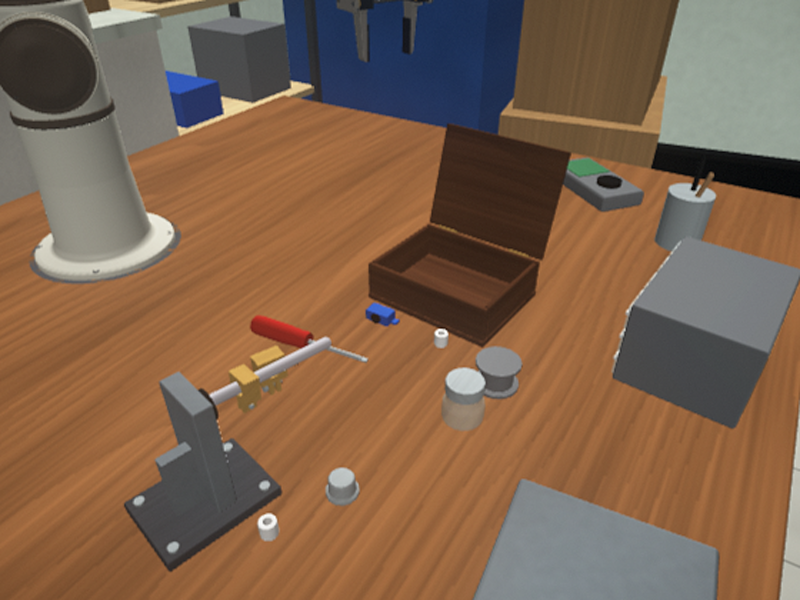

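View pics/top0.png

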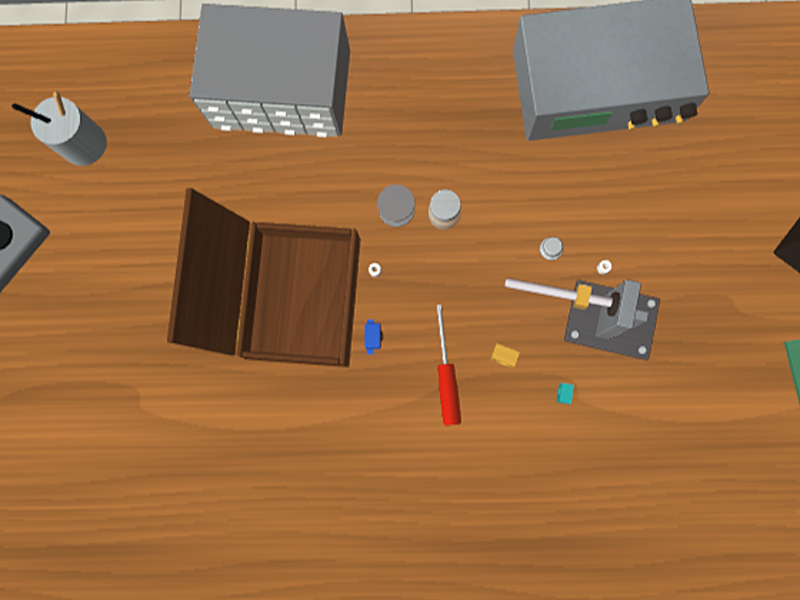

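The top view (800×600) shows three clamp-like things: a brass one on the rod at (583,296), a bigger brass one on the counter at (505,355), and a turquoise one at (566,393). The one on the rod fits, as it hangs on the rod and looks like the smaller brass one. I'll confirm that with a crop and measure.

```bash
cat > h.py <<'E'
import numpy as np, cv2, pickle
def load(n): return pickle.load(open(n+".pkl","rb"))
def cloud(c):
    z=c["z_map"]; K=c["intrinsics"]; T=c["world_from_camera"]
    v,u=np.mgrid[:z.shape[0],:z.shape[1]]
    X=(u-K[0,2])/K[0,0]*z; Y=-(v-K[1,2])/K[1,1]*z
    P=np.stack([X,Y,-z],-1)@T[:3,:3].T+T[:3,3]
    P[z<=0]=np.nan
    return P
def proj(c,p):
    T=c["world_from_camera"];K=c["intrinsics"]
    q=(np.atleast_2d(p)-T[:3,3])@T[:3,:3]
    return np.stack([K[0,0]*q[:,0]/-q[:,2]+K[0,2],K[1,1]*q[:,1]/q[:,2]+K[1,2]],-1)
def ray(c,uv):
    K=c["intrinsics"];T=c["world_from_camera"]
    d=np.array([(uv[0]-K[0,2])/K[0,0],-(uv[1]-K[1,2])/K[1,1],-1.])
    return T[:3,3],T[:3,:3]@d
def onplane(c,uv,z):
    o,d=ray(c,uv); return o+d*(z-o[2])/d[2]
E
python3 - <<'E'
from h import *
for n in ("top0","scene0"):
    c=load(n);P=cloud(c);hsv=cv2.cvtColor(c["img"],cv2.COLOR_RGB2HSV)
    x,y,z=P[...,0],P[...,1],P[...,2]
    print(n,"counter z",np.nanmedian(z[(z<.03)&(x>.2)&(x<.6)&(abs(y)<.4)]))
    H,S,V=[hsv[...,i].astype(int) for i in range(3)]
    br=(H>15)&(H<26)&(S>130)&(V>130)
    roi=(x>.1)&(x<.65)&(y>-.5)&(y<.4)
    for nm,m in (("brass",br&roi&(z>.008)),("turq",(H>80)&(H<95)&(S>100)&roi)):
        k,l,s,ce=cv2.connectedComponentsWithStats(m.astype(np.uint8))
        for i in range(1,k):
            if s[i,4]>15:
                q=P[l==i]; print(nm,s[i].tolist(),"uv800",(ce[i]/0.7).round(),np.nanmin(q,0).round(3),np.nanmax(q,0).round(3),np.nanmedian(q,0).round(3))
t=load("top0")["img"][180:300,340:480,::-1]; s=load("scene0")["img"][220:320,120:260,::-1]
cv2.imwrite("pics/crop0.png",np.hstack([cv2.resize(t,(420,360),interpolation=2),cv2.resize(s,(380,360),interpolation=2)]))
E
```

```text
top0 counter z -9.491645894921241e-05
brass [173, 164, 2, 16, 16] uv800 [248. 245.] [0.605 0.231 0.056] [0.637 0.234 0.063] [0.621 0.234 0.06 ]
brass [401, 199, 13, 18, 152] uv800 [582. 296.] [ 0.515 -0.241  0.008] [ 0.543 -0.203  0.13 ] [ 0.528 -0.213  0.125]
brass [166, 223, 2, 17, 17] uv800 [238. 330.] [0.486 0.243 0.054] [0.517 0.247 0.063] [0.502 0.246 0.059]
brass [343, 240, 21, 17, 222] uv800 [504. 355.] [ 0.447 -0.138  0.019] [ 0.478 -0.1    0.056] [ 0.462 -0.118  0.051]
turq [390, 268, 12, 15, 133] uv800 [564. 393.] [ 0.396 -0.211 -0.003] [ 0.422 -0.191  0.045] [ 0.409 -0.199  0.039]
scene0 counter z 0.0010834407253524359
brass [175, 242, 24, 15, 198] uv800 [266. 355.] [ 0.447 -0.139  0.048] [ 0.479 -0.101  0.055] [ 0.464 -0.121  0.052]
brass [160, 255, 21, 15, 181] uv800 [243. 374.] [ 0.516 -0.225  0.125] [ 0.546 -0.204  0.129] [ 0.531 -0.215  0.127]
```

View pics/crop0.png

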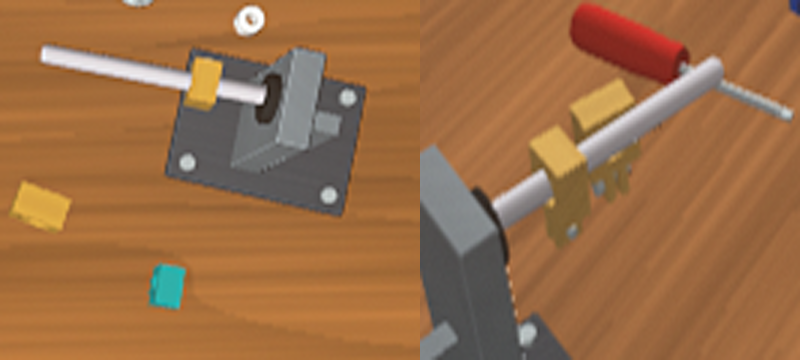

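The crop confirms it. The brass block on the rod (left panel (203,82), right panel (560,165)) has its top at z≈0.126 and is the smaller brass clamp. The larger one stands on the counter. Next I'll fit the rod, holder, box and lid.

Run:
```python
from h import *
def rect(xy):
    r=cv2.minAreaRect(xy.astype(np.float32)); return r
for n in ("top0","scene0"):
    c=load(n);P=cloud(c);hsv=cv2.cvtColor(c["img"],cv2.COLOR_RGB2HSV)
    x,y,z=P[...,0],P[...,1],P[...,2];H,S,V=[hsv[...,i].astype(int) for i in range(3)]
    print("==",n)
    # foot: dark grey at z~.012
    m=(S<60)&(abs(z-.012)<.006)&(x>.4)&(x<.65)&(y>-.4)&(y<-.15)
    k,l,s,ce=cv2.connectedComponentsWithStats(m.astype(np.uint8)); 
    if k>1:
        i=1+np.argmax(s[1:,4]); print("foot",s[i,4],rect(P[l==i][:,:2]*1000))
    # plate top z ~.14
    m=(S<60)&(abs(z-.14)<.004)&(x>.4)&(x<.65)&(y>-.4)&(y<-.15)
    print("plate top",m.sum(),rect(P[m][:,:2]*1000), P[m].mean(0).round(4))
    # rod
    m=(S<60)&(z>.09)&(z<.132)&(x>.45)&(x<.62)&(y>-.26)&(y<-.03)
    k,l,s,ce=cv2.connectedComponentsWithStats(m.astype(np.uint8))
    for i in range(1,k):
        if s[i,4]>10: q=P[l==i]; print("rodcomp",s[i].tolist(),q.min(0).round(3),q.max(0).round(3))
    # box rim
    m=(abs(z-.058)<.005)&(x>.4)&(x<.72)&(y>.02)&(y<.27)&(H<25)&(V<140)
    print("rim",m.sum(),rect(P[m][:,:2]*1000))
    print(c["img"].shape)
    # lid
    m=(z>.08)&(x>.4)&(x<.75)&(y>.1)&(y<.4)&(H<25)&(S>50)
    q=P[m]; cc=q.mean(0); u,sv,vt=np.linalg.svd(q-cc,full_matrices=False); print("lid n",vt[2].round(4),"c",cc.round(4),"rms",sv[2]/len(q)**.5, q.min(0).round(3),q.max(0).round(3))
```

```text
== top0
foot 1389 ((512.1700439453125, -276.4005126953125), (120.40282440185547, 87.98726654052734), 76.19343566894531)
plate top 360 ((515.3057861328125, -266.7701110839844), (20.579940795898438, 58.87222671508789), 76.23731231689453) [ 0.5157 -0.2664  0.1395]
rodcomp [354, 195, 50, 15, 289] [ 0.526 -0.206  0.106] [ 0.555 -0.117  0.123]
rodcomp [412, 205, 17, 11, 108] [ 0.515 -0.252  0.101] [ 0.533 -0.222  0.126]
rodcomp [426, 204, 9, 27, 87] [ 0.487 -0.26   0.091] [ 0.534 -0.25   0.132]
rim 1367 ((555.614501953125, 166.95912170410156), (154.79388427734375, 190.26123046875), 84.505126953125)
(420, 560, 3)
lid n [-0.0925 -0.9586  0.2693] c [0.5625 0.2648 0.1511] rms 0.0016115361085878156 [0.469 0.235 0.08 ] [0.661 0.294 0.207]
== scene0
foot 3510 ((514.9942626953125, -277.5008850097656), (118.45491790771484, 90.48258209228516), 75.66967010498047)
plate top 612 ((517.6143188476562, -267.1824951171875), (20.380477905273438, 60.4873161315918), 75.69412231445312) [ 0.52   -0.269   0.1402]
rodcomp [178, 236, 54, 32, 445] [ 0.531 -0.208  0.107] [ 0.559 -0.119  0.128]
rodcomp [139, 267, 30, 17, 197] [ 0.517 -0.256  0.104] [ 0.535 -0.222  0.132]
rim 1273 ((557.74658203125, 168.0264892578125), (161.8184814453125, 190.241455078125), 84.70133209228516)
(420, 560, 3)
lid n [ 0.0926  0.9625 -0.2549] c [0.5729 0.262  0.1445] rms 0.0014688784755148786 [0.47  0.234 0.08 ] [0.662 0.288 0.206]
```

Run:
```python
from h import *
from scipy.optimize import least_squares
yaw=np.radians(76.0); ex=np.array([np.cos(yaw),np.sin(yaw),0]);ey=np.array([-ex[1],ex[0],0]);ez=np.array([0,0,1.])
O=np.array([.5135,-.277,0]); R=np.stack([ex,ey,ez],1); rp=O+R@[.065,0,.115]; print("rp",rp)
A=[]
for n in ("top0","scene0"):
    c=load(n);P=cloud(c);hsv=cv2.cvtColor(c["img"],cv2.COLOR_RGB2HSV)
    x,y,z=P[...,0],P[...,1],P[...,2];S=hsv[...,1]
    m=(S<60)&(z>.09)&(z<.132)&(x>.45)&(x<.62)&(y>-.245)&(y<-.03)
    q=(P[m]-rp)@R; k=(q[:,0]>-.028)&(q[:,0]<.095)&(abs(q[:,1])<.025); q=q[k]; A.append(q)
    # axis: y=a+bx, z=c+dx
    def f(p):
        a,b,cc,d=p; D=np.array([1,b,d]);D=D/np.linalg.norm(D)
        w=q-[0,a,cc]; return np.linalg.norm(w-np.outer(w@D,D),axis=1)-.006
    r=least_squares(f,[0,0,0,-.06],loss="soft_l1",f_scale=.0007); print(n,len(q),"axis y0,lean,z0,droop",r.x.round(4),"rms",np.std(r.fun), "xmax",q[:,0].max())
    # clamp points
    H,V=hsv[...,0].astype(int),hsv[...,2].astype(int)
    m=(H>15)&(H<26)&(S>130)&(V>130)&(z>.075)&(y<-.18)&(y>-.25)&(x>.48)&(x<.57)
    q=(P[m]-rp)@R; t=q[q[:,2]>.008]; print("clamp top",np.percentile(t,[3,50,97],axis=0).round(4).tolist(),"all",q.min(0).round(4),q.max(0).round(4))
```

```text
rp [ 0.52922492 -0.21393078  0.115     ]
top0 343 axis y0,lean,z0,droop [-0.0007  0.0161 -0.0003 -0.0718] rms 0.001508918256893597 xmax 0.09435350225040602
clamp top [[-0.0068, -0.0119, 0.0082], [0.0007, 0.0007, 0.0112], [0.0082, 0.0121, 0.0144]] all [-0.007  -0.0125 -0.0139] [0.0089 0.0129 0.0152]
scene0 570 axis y0,lean,z0,droop [-0.0008  0.0157  0.0006 -0.0658] rms 0.002377562985162429 xmax 0.09488768947887598
clamp top [[-0.0071, -0.0143, 0.0102], [-0.0001, -0.002, 0.0122], [0.0078, 0.0113, 0.0134]] all [-0.0089 -0.0153 -0.0278] [0.0096 0.0124 0.014 ]
```

Rod droop is about 0.069 and lean about +0.016, and both views agree. The clamp is within 1 mm of rod_point. Next, a helper that works out shifts in tool units.

```bash
cat > go.py <<'E'
import sys,numpy as np
from scipy.spatial.transform import Rotation as Ro
from rig import bot
# usage: go.py x y z_tcp yaw_deg(tool x heading)
o=bot.get_obs(); p=np.array(o["position"]); R=Ro.from_quat(o["eef_rot"])
x,y,z,w=map(float,sys.argv[1:5]); M=R.as_matrix()
h=np.degrees(np.arctan2(M[1,0],M[0,0])); d=(w-h+180)%360-180
print("t",round(o["clock"],2),"pos",p.round(4),"heading",h.round(2),"tilt z",M[:,2].round(3))
print("shift",(M.T@(np.array([x,y,z])-p)/.4).round(4),"yaw",round(-d/180,4),"F",np.round(o["wrist_force"],2),"gap",round(o["finger_gap"],4))
E
python3 go.py .5295 -.2135 .2 76.9
python3 - <<'E'
from h import *
P=cloud(load("top0"));z=P[...,2]
m=(z>.03)&(P[...,0]>.3)&(P[...,0]<.75)&(P[...,1]>-.4)&(P[...,1]<.1)
k,l,s,ce=cv2.connectedComponentsWithStats(m.astype(np.uint8))
for i in range(1,k):
    if s[i,4]>30: print((ce[i]/.7).round(),P[l==i].min(0).round(3),P[l==i].max(0).round(3))
E
```

```text
t 0.1 pos [0.2091 0.535  0.2137] heading 158.64 tilt z [-0.001 -0.001 -1.   ]
shift [-1.4274 -1.451   0.0362] yaw 0.4541 F [0.64 0.38 0.32] gap 0.0919
[395. 202.] [0.658 0.002 0.031] [0.712 0.054 0.042]
[445. 205.] [ 0.654 -0.065  0.031] [ 0.697 -0.022  0.061]
[349. 284.] [0.454 0.081 0.031] [0.644 0.1   0.063]
[598. 302.] [ 0.485 -0.307  0.03 ] [ 0.557 -0.116  0.144]
[505. 354.] [ 0.447 -0.138  0.03 ] [ 0.478 -0.1    0.056]
[566. 392.] [ 0.397 -0.211  0.03 ] [ 0.422 -0.191  0.045]
```

```bash
python3 -m jog '[[-1,[-0.085,-0.086,0],0.04],[-1,[-0.17,-0.173,0],0.08],[-1,[-0.255,-0.259,0],0.12],[-1,[-0.34,-0.345,0],0.16],[-1,[-0.425,-0.431,0],0.2],[-1,[-0.51,-0.518,0],0.24],[-1,[-0.595,-0.604,0],0.28],[-1,[-0.68,-0.69,0],0.32]]' 8; python3 go.py .5295 -.2135 .2 76.9
```

```text
clock: 0.9
position: [0.3623, 0.1776, 0.2144]
eef_rot: [0.638, 0.77, 0.0, 0.0]
wrist_force: [0.4, 0.0, -1.2]
finger_gap: 0.092
t 0.9 pos [0.3623 0.1776 0.2144] heading 100.76 tilt z [ 0.  0. -1.]
shift [-1.0385  0.2281  0.036 ] yaw 0.1326 F [ 0.45  0.   -1.2 ] gap 0.092
```

```bash
python3 -m jog '[[-1,[-0.12,0.026,0],0.02],[-1,[-0.24,0.053,0],0.04],[-1,[-0.36,0.08,0],0.06],[-1,[-0.48,0.106,0],0.08],[-1,[-0.6,0.133,0],0.1],[-1,[-0.72,0.16,0],0.12],[-1,[-0.84,0.187,0],0.1326],[-1,[-0.96,0.214,0],0.1326]]'; python3 go.py .5295 -.2135 .2 76.9
```

```text
clock: 1.7
position: [0.52, -0.1831, 0.2141]
eef_rot: [0.782, 0.623, -0.0, -0.0]
wrist_force: [1.1, 1.1, 0.2]
finger_gap: 0.0916
t 1.7 pos [ 0.52   -0.1831  0.2141] heading 77.09 tilt z [-0.001  0.001 -1.   ]
shift [-0.0688  0.0402  0.0352] yaw 0.0011 F [1.15 1.05 0.24] gap 0.0916
```

```bash
python3 -m jog '[[-1,[-0.03,0.02,0.01],0],[-1,[-0.06,0.03,0.03],0],[-1,[-0.06,0.03,0.035],0],[-1,[-0.06,0.03,0.035],0],[-1,[-0.06,0.03,0.035],0],[-1,[-0.06,0.03,0.035],0],[-1,[-0.06,0.03,0.035],0],[-1,[-0.06,0.03,0.035],0]]'; python3 go.py .5295 -.2135 .096 76.9
```

```text
clock: 2.5
position: [0.5263, -0.2068, 0.201]
eef_rot: [0.781, 0.624, 0.0, 0.0]
wrist_force: [0.2, 0.8, 0.1]
finger_gap: 0.0918
t 2.5 pos [ 0.5263 -0.2068  0.201 ] heading 77.21 tilt z [ 0.001 -0.    -1.   ]
shift [-0.0145  0.0114  0.2624] yaw 0.0017 F [0.23 0.81 0.07] gap 0.0918
```

```bash
python3 -m jog '[[-1,[-0.005,0.005,0.06],0.0017],[-1,[-0.0145,0.0114,0.11],0.0017],[-1,[-0.0145,0.0114,0.15],0.0017],[-1,[-0.0145,0.0114,0.18],0.0017],[-1,[-0.0145,0.0114,0.18],0.0017],[-1,[-0.0145,0.0114,0.18],0.0017],[-1,[-0.0145,0.0114,0.18],0.0017],[-1,[-0.0145,0.0114,0.18],0.0017]]'; python3 go.py .5295 -.2135 .096 76.9
python3 - <<'E'
from h import *
from rig import vision
for n in ("top","scene"):
    c=vision.read_camera(n); pickle.dump(c,open(n+"1.pkl","wb"))
t=load("top1")["img"][150:290,330:500,::-1]; s=load("scene1")["img"][180:320,90:260,::-1]
cv2.imwrite("pics/crop1.png",np.hstack([cv2.resize(t,(400,330),interpolation=2),cv2.resize(s,(400,330),interpolation=2)]))
E
```

```text
clock: 3.3
position: [0.5299, -0.2142, 0.1297]
eef_rot: [0.783, 0.622, 0.0, 0.001]
wrist_force: [-0.3, -0.0, -0.2]
finger_gap: 0.0922
t 3.3 pos [ 0.5299 -0.2142  0.1297] heading 76.87 tilt z [ 0.002 -0.001 -1.   ]
shift [ 0.0016 -0.0017  0.0844] yaw -0.0002 F [-0.31 -0.02 -0.21] gap 0.0922
```

View pics/crop1.png

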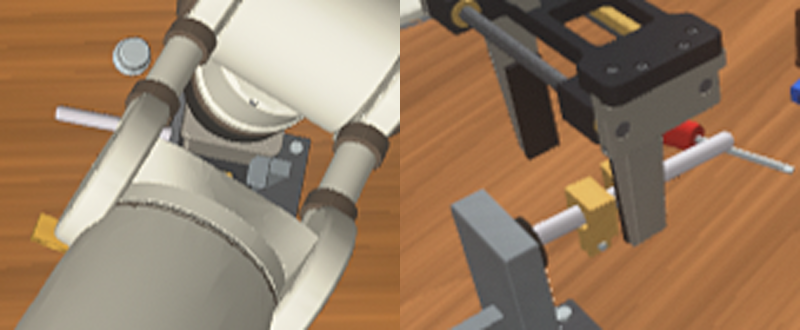

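```bash
python3 -m jog '[[-1,[0.0015,-0.0015,0.03],0],[-1,[0.0015,-0.0015,0.06],0],[-1,[0.0015,-0.0015,0.08],0],[-1,[0.0015,-0.0015,0.084],0],[-0.2,[0.0015,-0.0015,0.084],0],[0,[0.0015,-0.0015,0.084],0],[0.2,[0.0015,-0.0015,0.084],0],[0.25,[0.0015,-0.0015,0.084],0]]' 6; python3 go.py .5295 -.2135 .096 76.9
```

```text
clock: 4.2
position: [0.5291, -0.2133, 0.0955]
eef_rot: [0.783, 0.622, 0.0, 0.0]
wrist_force: [-0.6, -0.3, -0.8]
finger_gap: 0.0624
t 4.2 pos [ 0.5291 -0.2133  0.0955] heading 76.87 tilt z [ 0.001 -0.    -1.   ]
shift [-0.0002  0.001  -0.0013] yaw -0.0002 F [-0.55 -0.27 -0.81] gap 0.0624
```

```bash
python3 -m jog '[[0.35,[0,0,0],0],[0.4,[0,0,0],0],[0.5,[0,0,0],0],[0.6,[0,0,0],0],[1,[0,0,0],0],[1,[0,0,0],0],[1,[0,0,0],0],[1,[0,0,0],0]]' 6; python3 go.py .5295 -.2135 .096 76.9
python3 - <<'E'
from h import *
from rig import vision
c=vision.read_camera("scene"); pickle.dump(c,open("scene2.pkl","wb"))
cv2.imwrite("pics/crop2.png",cv2.resize(c["img"][200:320,120:260,::-1],(700,600),interpolation=2))
E
```

```text
clock: 5.0
position: [0.5289, -0.2131, 0.095]
eef_rot: [0.783, 0.622, 0.0, -0.0]
wrist_force: [0.2, 0.2, 0.2]
finger_gap: 0.0258
t 5.0 pos [ 0.5289 -0.2131  0.095 ] heading 76.87 tilt z [ 0.  0. -1.]
shift [-0.0006  0.0017 -0.0025] yaw -0.0002 F [0.2  0.16 0.15] gap 0.0258
```

View pics/crop2.png

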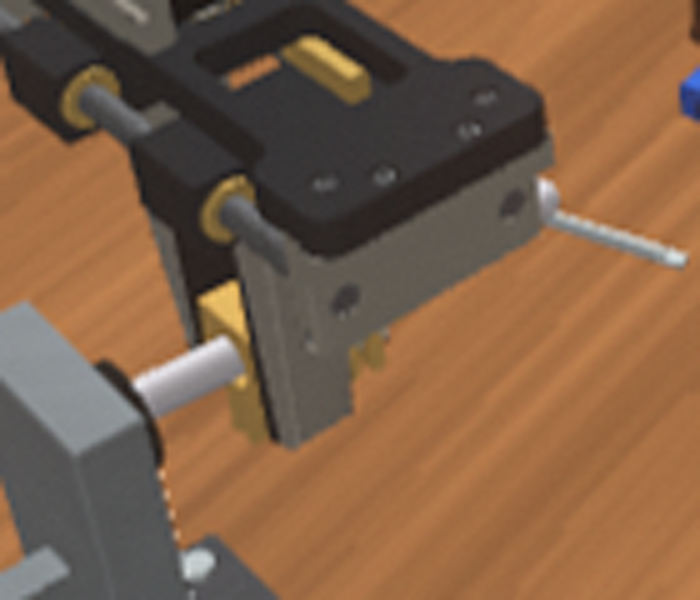

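```bash
python3 -m jog '[[1,[0,0.0012,-0.002],0],[1,[0,0.0012,-0.0035],0],[1,[0,0.0012,-0.0035],0],[1,[0.005,0.0012,-0.0032],0],[1,[0.015,0.0012,-0.0025],0],[1,[0.025,0.0012,-0.0018],0],[1,[0.035,0.0012,-0.0011],0],[1,[0.04,0.0012,-0.0007],0]]' 6; python3 go.py .5295 -.2135 .096 76.9; python3 -c "
from rig import vision,bot
for i in range(2): vision.read_camera('scene'); print(bot.get_obs()['wrist_force'],bot.get_obs()['ft_torque'])"
```

```text
clock: 5.85
position: [0.533, -0.1971, 0.0952]
eef_rot: [0.783, 0.622, 0.0, -0.0]
wrist_force: [-0.2, 1.0, -1.8]
finger_gap: 0.0257
t 5.85 pos [ 0.533  -0.1971  0.0952] heading 76.89 tilt z [-0.  0. -1.]
shift [-0.042   0.0007 -0.0021] yaw -0.0 F [-0.22  1.05 -1.78] gap 0.0257
[ 0.06903187  0.07307183 -0.37258822] [-0.08471496  0.11028509  0.04564805]
[-0.57977479 -0.11171276 -1.54801251] [-0.10455584  0.04513347 -0.00499854]
```

```bash
python3 -m jog '[[1,[0.012,0,0.0008],0],[1,[0.025,0,0.0017],0],[1,[0.037,0,0.0026],0],[1,[0.05,0,0.0035],0],[1,[0.062,0,0.0043],0],[1,[0.075,0,0.0052],0],[1,[0.087,0,0.006],0],[1,[0.1,0,0.0069],0]]' 6; python3 go.py .5295 -.2135 .096 76.9; python3 -c "
from rig import vision,bot
for i in range(2): vision.read_camera('scene'); print(bot.get_obs()['wrist_force'],bot.get_obs()['ft_torque'])"
```

```text
clock: 6.75
position: [0.5422, -0.1583, 0.0925]
eef_rot: [0.783, 0.622, 0.0, 0.0]
wrist_force: [0.6, -0.5, -1.2]
finger_gap: 0.026
t 6.75 pos [ 0.5422 -0.1583  0.0925] heading 76.86 tilt z [ 0. -0. -1.]
shift [-0.1416  0.0005 -0.0087] yaw -0.0002 F [ 0.56 -0.54 -1.21] gap 0.026
[-0.23946253  0.26047214  0.21268996] [-0.00736925  0.03785166 -0.02668472]
[-0.17187797 -0.52205176 -1.07068065] [-0.0457885   0.07776735  0.0081194 ]
```

Forces stay at the noise level plus the clamp's weight. Continuing.

```bash
python3 -m jog '[[1,[0.012,0,0.0008],0],[1,[0.025,0,0.0017],0],[1,[0.037,0,0.0026],0],[1,[0.05,0,0.0035],0],[1,[0.062,0,0.0043],0],[1,[0.075,0,0.0052],0],[1,[0.087,0,0.006],0],[1,[0.1,0,0.0069],0]]' 6; python3 go.py .5295 -.2135 .096 76.9
python3 - <<'E'
from h import *
from rig import vision,bot
for i in range(2):
    c=vision.read_camera("scene"); o=bot.get_obs(); print(o['wrist_force'],o['ft_torque'])
cv2.imwrite("pics/crop3.png",cv2.resize(c["img"][180:310,120:290,::-1],(785,600),interpolation=2))
E
```

```text
clock: 7.65
position: [0.5512, -0.1194, 0.0897]
eef_rot: [0.783, 0.622, -0.0, 0.0]
wrist_force: [-0.6, -0.5, -1.1]
finger_gap: 0.0259
t 7.65 pos [ 0.5512 -0.1194  0.0897] heading 76.87 tilt z [ 0. -0. -1.]
shift [-0.2415  0.0005 -0.0156] yaw -0.0002 F [-0.59 -0.53 -1.14] gap 0.0259
[ 0.2618265   0.14364154 -1.00837255] [0.02305616 0.06119951 0.05512284]
[-0.97004833 -0.17958921 -1.24319845] [-0.0242504   0.03222159  0.01629961]
```

View pics/crop3.png

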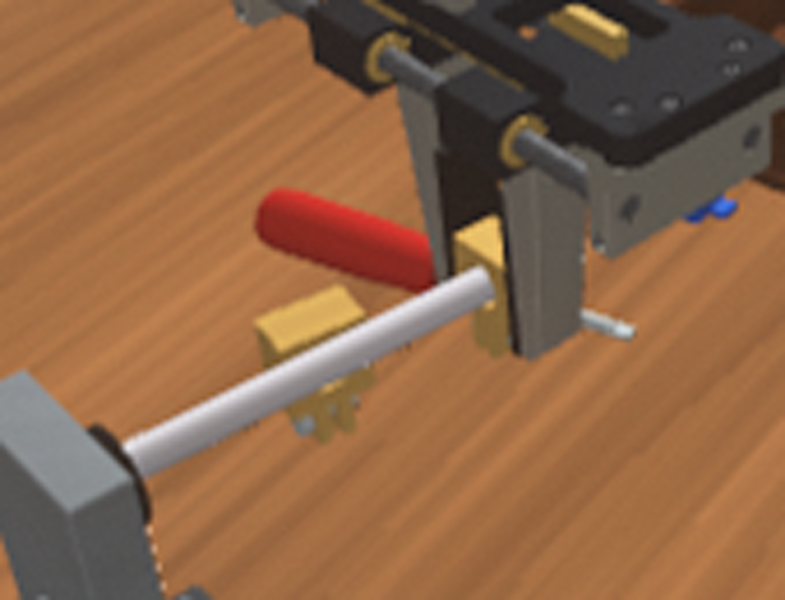

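The clamp is still on line, with the rod entering the bore at crop (485,285). Now sliding past the tip, then higher.

```bash
python3 -m jog '[[1,[0.012,0,0.0008],0],[1,[0.025,0,0.0017],0],[1,[0.037,0,0.0026],0],[1,[0.05,0,0.0035],0],[1,[0.065,0,0.0045],0],[1,[0.08,0,0.0055],0],[1,[0.095,0,0.0065],0],[1,[0.1,0,0.0069],0]]' 6; python3 go.py .556 .163 .115 84.6
python3 - <<'E'
from h import *
from rig import vision,bot
c=vision.read_camera("scene"); o=bot.get_obs(); print(o['wrist_force'])
cv2.imwrite("pics/crop4.png",cv2.resize(c["img"][170:300,140:310,::-1],(785,600),interpolation=2))
E
```

```text
clock: 8.55
position: [0.5603, -0.0801, 0.0869]
eef_rot: [0.783, 0.622, 0.0, -0.0]
wrist_force: [0.1, 0.1, -1.0]
finger_gap: 0.0259
t 8.55 pos [ 0.5603 -0.0801  0.0869] heading 76.9 tilt z [-0.  0. -1.]
shift [ 0.5894 -0.1482 -0.0701] yaw -0.0428 F [ 0.08  0.06 -1.  ] gap 0.0259
[-0.66117004  0.01491373 -0.19234182]
```

View pics/crop4.png

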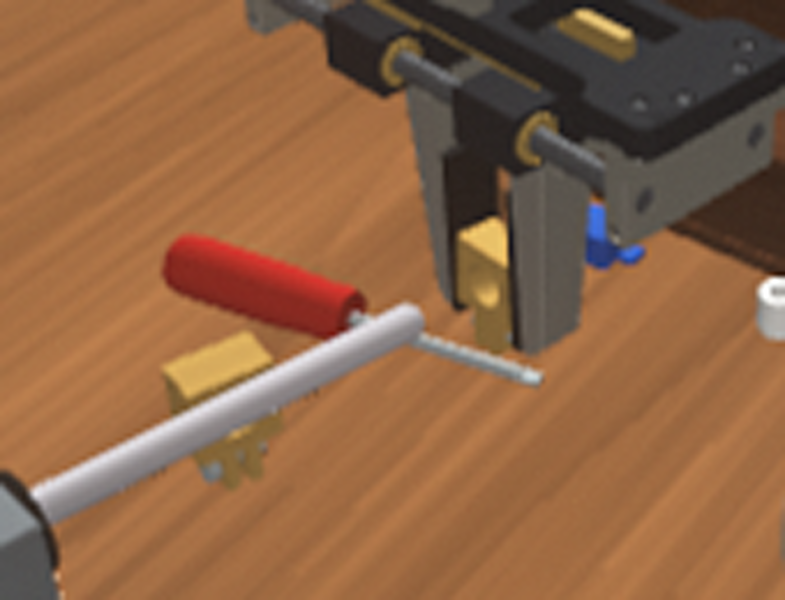

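The clamp is clear of the tip (tip at crop (412,318), bore visible at (487,290)). Lifting and carrying it over the box.

```bash
python3 -m jog '[[1,[0,0,-0.04],0],[1,[0.03,-0.01,-0.08],0],[1,[0.1,-0.03,-0.1],-0.01],[1,[0.19,-0.05,-0.1],-0.02],[1,[0.28,-0.07,-0.1],-0.03],[1,[0.37,-0.095,-0.1],-0.043],[1,[0.46,-0.12,-0.1],-0.043],[1,[0.53,-0.135,-0.1],-0.043]]' 12; python3 go.py .556 .163 .065 84.6
```

```text
clock: 9.4
position: [0.5554, 0.1407, 0.128]
eef_rot: [0.739, 0.673, 0.001, 0.0]
wrist_force: [0.3, -0.4, -0.5]
finger_gap: 0.0262
t 9.4 pos [0.5554 0.1407 0.128 ] heading 84.67 tilt z [ 0.001  0.001 -1.   ]
shift [ 0.0555 -0.0038  0.1574] yaw 0.0004 F [ 0.28 -0.35 -0.54] gap 0.0262
```

```bash
python3 -m jog '[[1,[0.03,0,0],0],[1,[0.057,-0.004,0],0],[1,[0.057,-0.004,0],0],[1,[0.057,-0.004,0.03],0],[1,[0.057,-0.004,0.07],0],[1,[0.057,-0.004,0.1],0],[1,[0.057,-0.004,0.13],0],[1,[0.057,-0.004,0.14],0]]'; python3 go.py .556 .163 .0170 84.6
python3 - <<'E'
from h import *
from rig import vision,bot
c=vision.read_camera("scene")
cv2.imwrite("pics/crop5.png",cv2.resize(c["img"][80:260,230:430,::-1],(667,600),interpolation=2))
E
```

```text
clock: 10.2
position: [0.5552, 0.1601, 0.0689]
eef_rot: [0.74, 0.673, -0.001, -0.001]
wrist_force: [-0.4, -0.2, -1.0]
finger_gap: 0.0258
t 10.2 pos [0.5552 0.1601 0.0689] heading 84.56 tilt z [-0.003 -0.    -1.   ]
shift [0.0076 0.0017 0.1298] yaw -0.0002 F [-0.4  -0.15 -0.99] gap 0.0258
```

View pics/crop5.png

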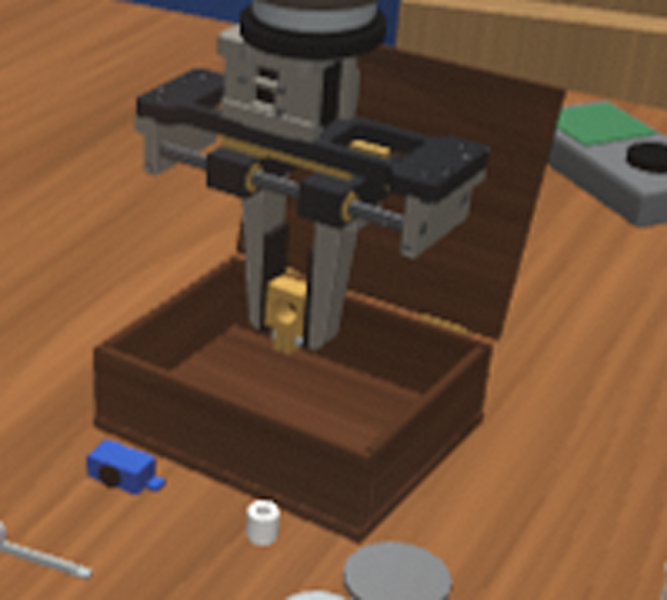

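```bash
python3 -m jog '[[1,[0,0,0.03],0],[1,[0,0,0.06],0],[1,[0,0,0.09],0],[1,[0,0,0.105],0],[1,[0,0,0.11],0],[1,[0,0,0.112],0],[1,[0,0,0.114],0],[1,[0,0,0.115],0]]' 8; python3 go.py .556 .163 .0165 84.6
```

```text
clock: 11.05
position: [0.5568, 0.1608, 0.0255]
eef_rot: [0.74, 0.673, 0.0, 0.0]
wrist_force: [0.6, 0.1, -0.9]
finger_gap: 0.0262
t 11.05 pos [0.5568 0.1608 0.0255] heading 84.61 tilt z [ 0.001  0.    -1.   ]
shift [ 0.0052 -0.0025  0.0224] yaw 0.0001 F [ 0.55  0.13 -0.92] gap 0.0262
```

```bash
python3 -m jog '[[1,[0,0,0.004],0],[1,[0,0,0.008],0],[1,[0,0,0.012],0],[1,[0,0,0.015],0],[1,[0,0,0.0165],0],[1,[0,0,0.018],0],[1,[0,0,0.0195],0],[1,[0,0,0.02],0]]' 6; python3 go.py .556 .163 .0165 84.6;python3 -c "
from rig import vision,bot
for i in range(2): vision.read_camera('scene'); print(bot.get_obs()['wrist_force'],bot.get_obs()['position'])"
```

```text
clock: 11.85
position: [0.5563, 0.1607, 0.0169]
eef_rot: [0.74, 0.673, -0.0, -0.0]
wrist_force: [1.0, 0.1, -1.5]
finger_gap: 0.0261
t 11.85 pos [0.5563 0.1607 0.0169] heading 84.6 tilt z [-0. -0. -1.]
shift [ 0.0055 -0.0013  0.0011] yaw 0.0 F [ 1.    0.06 -1.5 ] gap 0.0261
[-0.18041069 -0.10584303 -1.13971026] [0.55634886 0.16077137 0.01694921]
[ 0.16043697 -0.06761783 -0.98948639] [0.55637798 0.16079509 0.01701542]
```

No contact yet. Lowering by half-millimetres.

```bash
python3 -m jog '[[1,[0,0,0.001],0],[1,[0,0,0.002],0],[1,[0,0,0.003],0],[1,[0,0,0.004],0],[1,[0,0,0.004],0],[1,[0,0,0.004],0],[1,[0,0,0.004],0],[1,[0,0,0.004],0]]' 6;python3 -c "
from rig import vision,bot
for i in range(2): vision.read_camera('scene'); print(bot.get_obs()['wrist_force'],bot.get_obs()['position'])"
```

```text
clock: 12.75
position: [0.5566, 0.1607, 0.0164]
eef_rot: [0.74, 0.673, -0.0, 0.0]
wrist_force: [-4.1, -0.8, 8.8]
finger_gap: 0.026
[-3.85025979 -0.06827228  7.90745041] [0.55656653 0.16074597 0.01644211]
[-3.67063382 -0.89701356  7.65322632] [0.55654378 0.16076641 0.0164424 ]
```

```bash
python3 -m jog '[[1,[0,0,-0.0012],0],[1,[0,0,-0.0015],0],[0.4,[0,0,-0.0015],0],[0.38,[0,0,-0.0015],0],[0.34,[0,0,-0.0015],0],[0.25,[0,0,-0.0015],0],[0.2,[0,0,-0.0015],0],[0.2,[0,0,-0.0015],0]]' 6
python3 - <<'E'
from h import *
from rig import vision,bot
c=vision.read_camera("scene"); print(bot.get_obs()["wrist_force"])
cv2.imwrite("pics/crop6.png",cv2.resize(c["img"][80:260,230:430,::-1],(667,600),interpolation=2))
E
```

```text
clock: 13.65
position: [0.5564, 0.1608, 0.0159]
eef_rot: [0.74, 0.673, -0.0, -0.0]
wrist_force: [-0.1, 0.1, 0.3]
finger_gap: 0.0363
[ 0.14341392 -0.75255714 -0.02848388]
```

View pics/crop6.png

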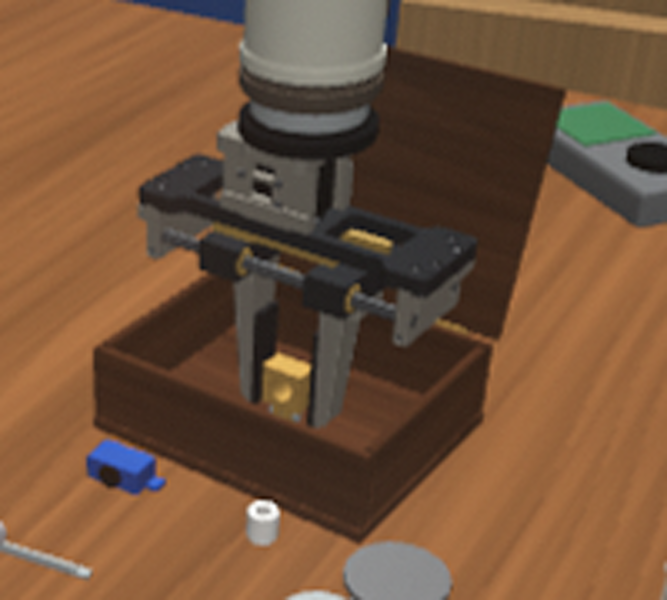

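Clamp stands on the floor of the box, released. Opening a bit more and rising straight up.

```bash
python3 -m jog '[[0.1,[0,0,0],0],[0,[0,0,0],0],[0,[0,0,-0.03],0],[0,[0,0,-0.1],0],[0,[0,0,-0.2],0],[0,[0,0,-0.32],0],[0,[0,0,-0.44],0],[0,[0,0,-0.55],0]]' 6
python3 - <<'E'
from h import *
from rig import vision,bot
c=vision.read_camera("scene");P=cloud(c)
z=P[...,2];m=(z>.08)&(P[...,0]>.4)&(P[...,0]<.75)&(P[...,1]>.225)&(P[...,1]<.4)
q=P[m&(z<.2)]
print("lid ext",q.min(0),q.max(0)); cc=q.mean(0); print(cc,np.linalg.svd(q-cc,full_matrices=False)[2][2])
cv2.imwrite("pics/crop7.png",cv2.resize(c["img"][80:260,230:430,::-1],(667,600),interpolation=2))
E
python3 go.py .572 .35 .24 84.6
```

```text
clock: 14.5
position: [0.5564, 0.1608, 0.2397]
eef_rot: [0.74, 0.673, 0.001, 0.001]
wrist_force: [1.1, -0.5, 0.1]
finger_gap: 0.0462
lid ext [0.47049543 0.23580787 0.08007841] [0.66206446 0.28692998 0.19997205]
[0.57285356 0.26109777 0.14124876] [-0.09244535 -0.96263875  0.25452011]
t 14.55 pos [0.5604 0.1612 0.2485] heading 84.62 tilt z [ 0.016  0.001 -1.   ]
shift [ 0.4725 -0.0156  0.0223] yaw 0.0001 F [2.41 0.62 5.59] gap 0.0457
```

View pics/crop7.png

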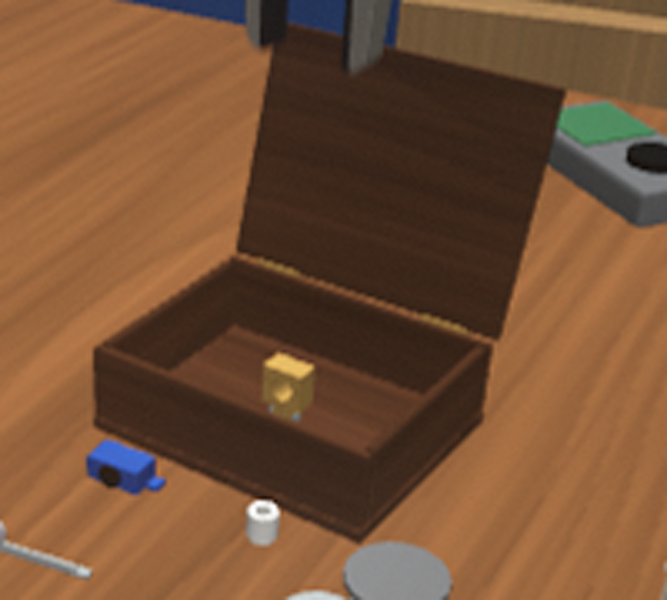

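The clamp stands upright in the box at crop (288,385). Now closing the fingers and going over behind the lid.

```bash
python3 -m jog '[[0.3,[0,0,0],0],[0.6,[0.06,0,-0.03],0],[1,[0.13,0,-0.03],0],[1,[0.22,-0.007,-0.03],0],[1,[0.31,-0.01,-0.03],0],[1,[0.4,-0.014,-0.03],0],[1,[0.43,-0.0156,-0.03],0],[1,[0.43,-0.0156,-0.03],0]]' 20; python3 go.py .572 .335 .165 84.6
```

```text
clock: 15.35
position: [0.5654, 0.3335, 0.2465]
eef_rot: [0.739, 0.674, -0.001, -0.0]
wrist_force: [-0.1, -0.7, -0.0]
finger_gap: 0.0004
t 15.35 pos [0.5654 0.3335 0.2465] heading 84.74 tilt z [-0.002 -0.001 -1.   ]
shift [0.0055 0.0167 0.2037] yaw 0.0008 F [-0.11 -0.72 -0.  ] gap 0.0004
```

```bash
python3 -m jog '[[1,[0,0.016,0.03],0],[1,[0,0.016,0.08],0],[1,[0,0.016,0.13],0],[1,[0,0.016,0.18],0],[1,[0,0.016,0.2],0],[1,[0,0.016,0.2],0],[1,[-0.02,0.016,0.2],0],[1,[-0.04,0.016,0.2],0]]' 20; python3 go.py .571 .29 .165 84.6
python3 - <<'E'
from h import *
from rig import vision,bot
c=vision.read_camera("scene")
cv2.imwrite("pics/crop8.png",cv2.resize(c["img"][40:240,250:450,::-1],(600,600),interpolation=2))
E
```

```text
clock: 16.15
position: [0.572, 0.3154, 0.1694]
eef_rot: [0.74, 0.673, 0.001, 0.001]
wrist_force: [0.1, 0.4, 0.8]
finger_gap: 0.0002
t 16.15 pos [0.572  0.3154 0.1694] heading 84.6 tilt z [ 0.002  0.    -1.   ]
shift [-0.0636  0.0034  0.0111] yaw 0.0 F [0.08 0.41 0.78] gap 0.0002
```

View pics/crop8.png

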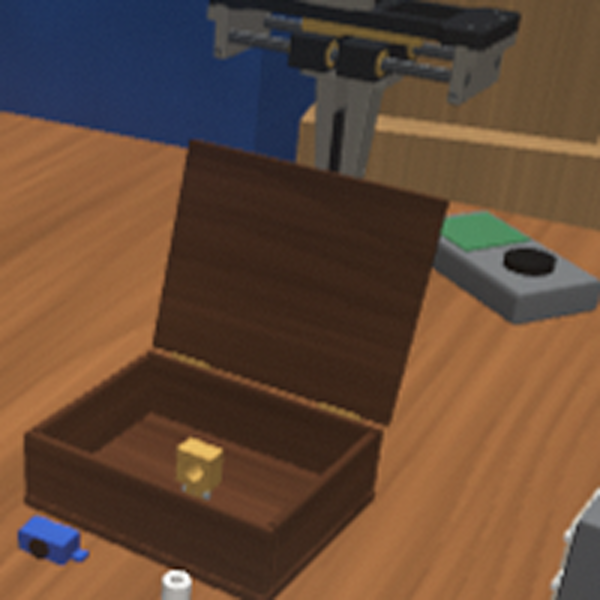

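```bash
python3 -m jog '[[1,[-0.02,0,0],0],[1,[-0.04,0,0],0],[1,[-0.06,0,-0.01],0],[1,[-0.08,0,-0.02],0],[1,[-0.1,0,-0.03],0],[1,[-0.115,0,-0.035],0],[1,[-0.13,0,-0.04],0],[1,[-0.145,0,-0.04],0]]' 20; python3 go.py .571 .29 .165 84.6
```

```text
clock: 17.0
position: [0.5659, 0.2581, 0.1847]
eef_rot: [0.74, 0.673, 0.0, 0.0]
wrist_force: [-0.2, 1.6, 2.4]
finger_gap: 0.0004
t 17.0 pos [0.5659 0.2581 0.1847] heading 84.61 tilt z [ 0.001  0.    -1.   ]
shift [0.0806 0.0051 0.0492] yaw 0.0001 F [-0.2   1.57  2.44] gap 0.0004
```

```bash
python3 -m jog '[[1,[-0.03,0,0],0],[1,[-0.06,0,0],0],[1,[-0.09,0,0],0],[1,[-0.12,0,0.005],0],[1,[-0.145,0,0.015],0],[1,[-0.17,0,0.025],0],[1,[-0.19,0,0.036],0],[1,[-0.21,0,0.047],0]]' 20; python3 go.py .571 .29 .165 84.6
python3 - <<'E'
from h import *
from rig import vision,bot
c=vision.read_camera("scene")
cv2.imwrite("pics/crop9.png",cv2.resize(c["img"][40:240,250:450,::-1],(600,600),interpolation=2))
E
```

```text
clock: 17.8
position: [0.5577, 0.174, 0.1646]
eef_rot: [0.74, 0.673, -0.0, -0.0]
wrist_force: [0.5, 1.8, -0.9]
finger_gap: 0.0011
t 17.8 pos [0.5577 0.174  0.1646] heading 84.6 tilt z [-0.  0. -1.]
shift [ 0.2918  0.0059 -0.0009] yaw -0.0 F [ 0.55  1.78 -0.89] gap 0.0011
```

View pics/crop9.png

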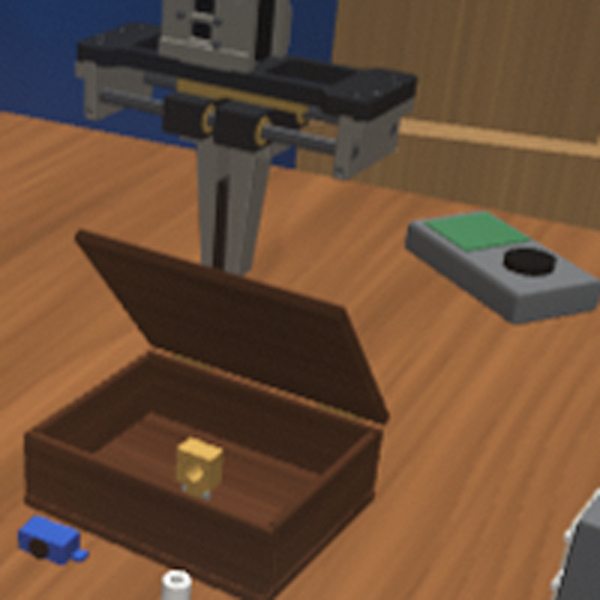

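The lid is following, half shut (its free edge runs from crop (80,235) to (345,305)). Continuing the arc down.

```bash
python3 -m jog '[[1,[-0.025,0,0.02],0],[1,[-0.05,0,0.042],0],[1,[-0.07,0,0.065],0],[1,[-0.088,0,0.092],0],[1,[-0.105,0,0.12],0],[1,[-0.12,0,0.15],0],[1,[-0.128,0,0.18],0],[1,[-0.135,0,0.21],0]]' 20; python3 go.py .571 .29 .0675 84.6
```

```text
clock: 18.65
position: [0.5526, 0.1203, 0.0801]
eef_rot: [0.74, 0.673, -0.0, 0.0]
wrist_force: [0.3, -0.3, 0.5]
finger_gap: 0.0005
t 18.65 pos [0.5526 0.1203 0.0801] heading 84.6 tilt z [-0.    -0.001 -1.   ]
shift [0.4267 0.0058 0.0312] yaw 0.0 F [ 0.33 -0.26  0.47] gap 0.0005
```

```bash
python3 -m jog '[[1,[0,0,0.005],0],[1,[0,0,0.01],0],[1,[0,0,0.015],0],[1,[0,0,0.02],0],[1,[0,0,0.025],0],[1,[0,0,0.029],0],[1,[0,0,0.031],0],[1,[0,0,0.032],0]]' 20
python3 - <<'E'
from h import *
from rig import vision,bot
c=vision.read_camera("scene"); print(bot.get_obs()["wrist_force"])
cv2.imwrite("pics/crop10.png",cv2.resize(c["img"][90:240,240:410,::-1],(680,600),interpolation=2))
E
```

```text
clock: 19.45
position: [0.553, 0.1209, 0.0685]
eef_rot: [0.74, 0.673, 0.0, 0.0]
wrist_force: [0.5, -0.8, 0.8]
finger_gap: 0.0004
[ 0.67678646 -0.27196512  0.68275143]
```

View pics/crop10.png

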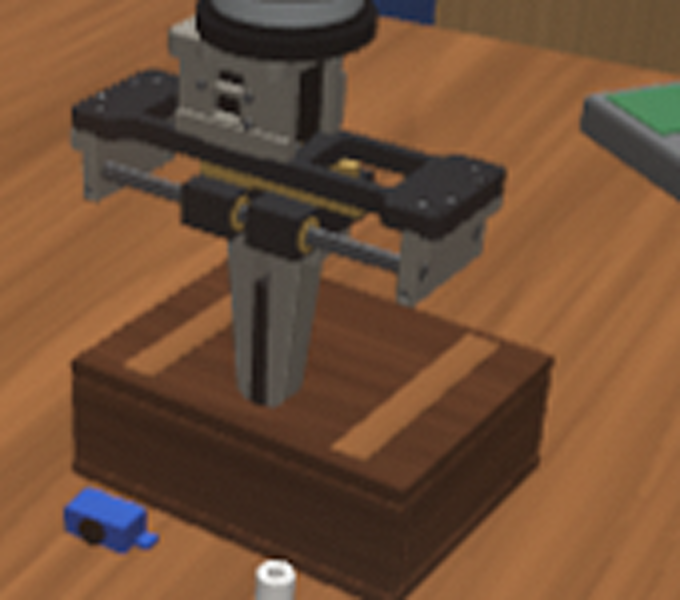

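Looks almost shut, but there is no firm contact yet. Pressing down gently until it resists.

```bash
python3 -m jog '[[1,[0,0,0.001],0],[1,[0,0,0.002],0],[1,[0,0,0.003],0],[1,[0,0,0.004],0],[1,[0,0,0.005],0],[1,[0,0,0.005],0],[1,[0,0,0.005],0],[1,[0,0,0.005],0]]' 20
```

```text
clock: 20.3
position: [0.553, 0.1209, 0.0678]
eef_rot: [0.74, 0.673, 0.0, 0.0]
wrist_force: [-4.1, -1.2, 9.8]
finger_gap: 0.0005
```

```bash
python3 -m jog '[[1,[0,0,0.001],0],[1,[0,0,0.002],0],[1,[0,0,0.003],0],[1,[0,0,0.003],0],[1,[0,0,0.003],0],[1,[0,0,0.003],0],[1,[0,0,0.003],0],[1,[0,0,0.003],0]]' 20; python3 -m jog '[[1,[0,0,-0.01],0],[1,[0,0,-0.04],0],[1,[0,0,-0.1],0],[1,[0,0,-0.2],0],[1,[0,0,-0.3],0],[1,[0,0,-0.4],0],[1,[0,0,-0.45],0],[1,[0,0,-0.45],0]]' 20; python3 go.py .3 .4 .25 100
```

```text
clock: 21.1
position: [0.5531, 0.1209, 0.0677]
eef_rot: [0.739, 0.673, -0.0, 0.0]
wrist_force: [-7.0, -0.5, 17.2]
finger_gap: 0.0005
clock: 21.9
position: [0.5548, 0.1211, 0.2495]
eef_rot: [0.74, 0.673, 0.003, 0.002]
wrist_force: [0.1, 0.1, -0.3]
finger_gap: 0.0002
t 21.9 pos [0.5548 0.1211 0.2495] heading 84.61 tilt z [ 0.008  0.    -1.   ]
shift [ 0.6344 -0.6996 -0.0059] yaw -0.0855 F [ 0.12  0.08 -0.33] gap 0.0002
```

Backing away for a clear view of the lid and everything else.

```bash
python3 -m jog '[[1,[0.07,-0.08,0],0],[1,[0.14,-0.16,0],0],[1,[0.21,-0.24,0],0],[1,[0.28,-0.32,0],0],[1,[0.35,-0.4,0],0],[1,[0.42,-0.48,0],0],[1,[0.5,-0.56,0],0],[1,[0.5,-0.56,0],0]]' 20
python3 - <<'E'
from h import *
from rig import vision,bot
for n in ("top","scene"):
    c=vision.read_camera(n); pickle.dump(c,open(n+"9.pkl","wb"))
    cv2.imwrite(f"pics/{n}9.png",cv2.resize(c["img"][:,:,::-1],(800,600),interpolation=2))
    P=cloud(c);B=np.array([.556,.163]);ux=np.array([.0942,.9956]);uy=np.array([-.9956,.0942])
    q=P[...,:2]-B;bx=q@ux;by=q@uy;z=P[...,2]
    m=(abs(bx)<.068)&(abs(by)<.085)&(z<.12)&(z>.03)
    A=np.c_[bx[m],by[m],np.ones(m.sum())];s=np.linalg.lstsq(A,z[m],rcond=None)[0]
    print(n,m.sum(),"lid slope x,y,z0",s.round(4))
    P0=cloud(load(n+"0")); mm=np.isfinite(P[...,2])&np.isfinite(P0[...,2])&(P[...,0]>.25)&(P[...,0]<.75)&(abs(P[...,1])<.5)
    d=mm&(abs(P[...,2]-P0[...,2])>.008)
    k,l,st,ce=cv2.connectedComponentsWithStats(d.astype(np.uint8))
    for i in range(1,k):
        if st[i,4]>12: print(" changed px800",(ce[i]/.7).round(),st[i,4])
print(bot.get_obs()["clock"])
E
```

```text
clock: 22.7
position: [0.3443, 0.3436, 0.2433]
eef_rot: [0.738, 0.675, -0.002, -0.001]
wrist_force: [-0.7, -0.4, 0.3]
finger_gap: 0.0008
top 5908 lid slope x,y,z0 [0.0008 0.0001 0.0673]
 changed px800 [260. 284.] 11656
 changed px800 [584. 288.] 52
 changed px800 [580. 303.] 60
 changed px800 [ 48. 480.] 9224
scene 3068 lid slope x,y,z0 [ 0.0024 -0.0006  0.0693]
 changed px800 [400.  24.] 1428
 changed px800 [469. 244.] 6000
 changed px800 [239. 372.] 126
 changed px800 [249. 397.] 229
22.8
```

View pics/scene9.png

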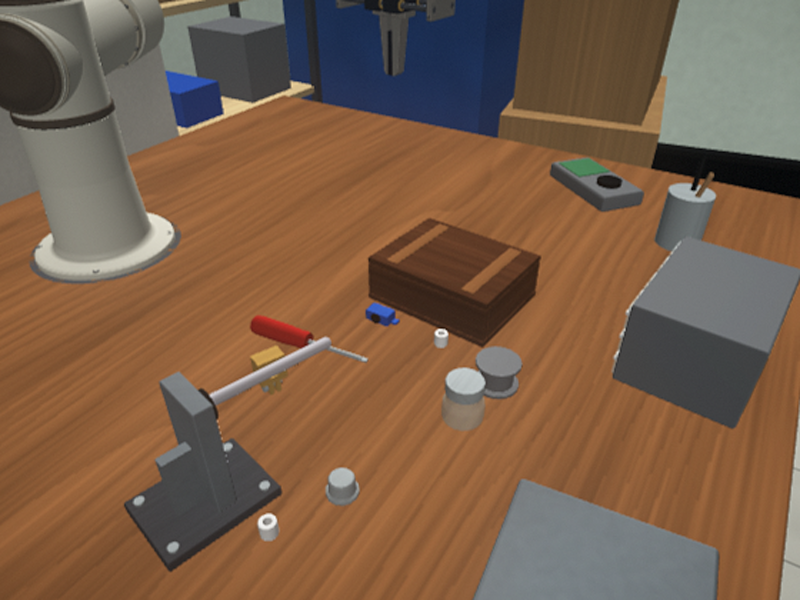

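View pics/top9.png

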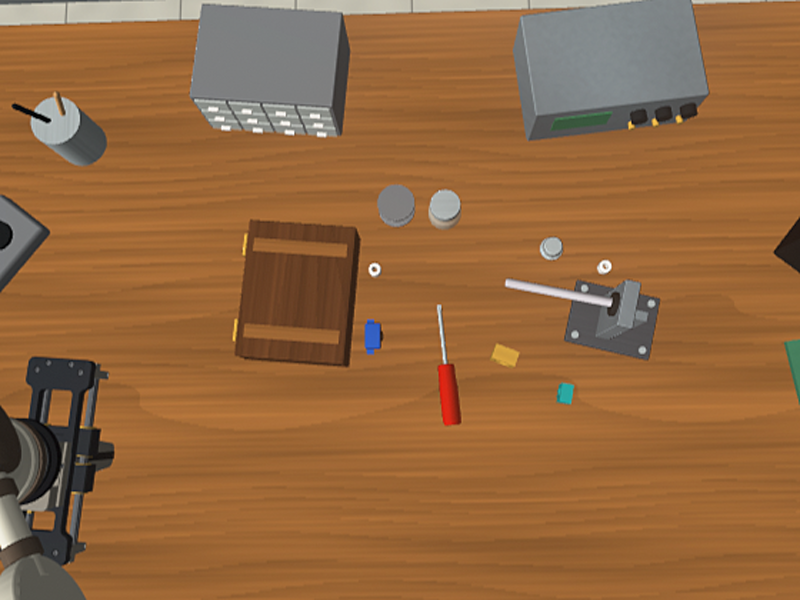

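The lid lies level at z≈0.0675 (58.5 + 9 mm, so fully shut). The only changes are the box, the clamp's old place and the arm. Bystanders and look-alikes haven't moved. Handing in.

```bash
python3 -c "
from rig import bot
print(bot.sign_off())"
```

```text
the job is handed in; nothing more can be done
None
```

The job is done and handed in after about 23 s of the 70 s allowed. The brass clamp is off the rod and inside the teak box, and the lid is shut.

- **Clamp off the rod:** I gripped it at 6 N and slid it along the rod's measured line (droop about 0.069 rad, lean about 0.016 rad). Wrist force read between moves stayed under about 2 N, including the clamp's own weight.
- **Set down:** I lowered it until it touched the box floor, at about 8–9 N contact, then let go. The camera showed it standing upright, both just after release and with the lid half shut.
- **Lid:** I pushed it over from behind and pressed it down with 17 N at most. Afterwards its top was level at z ≈ 67.3 mm in the top view against an expected 67.5 mm. The scene view read about 2 mm higher with a slight 0.0024 slope, within the cameras' calibration error.
- **Other things:** Before and after depth images differ only at the box, the clamp's old place and the arm. I saw no sign of bystanders or look-alikes moving, though depth changes under 8 mm would not have shown.

No check failed. Once the lid was shut, the clamp inside could no longer be seen.

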